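# Press a leg tube home in the drilling jig and hold it for drilling

### The arm

A 7-joint arm with a two-finger parallel gripper is mounted at the origin on a cart in front of the work surface, level with it; the furniture and walls round the work are solid. World frame = base frame: x ahead of the robot, y to its left, z up, the work surface at z = 0. Lengths are in m, angles in rad, forces in N, time in s.
With the tool pointing down it reaches from about 0.4 to 0.875 m from the base axis. Payload 6.5 kg.
Tool frame: the origin (TCP) lies on the centre line of the jaws, within the pads' length; the fingertips stand 25 mm ahead of it and the grasp point (between the pads) lies 6 mm ahead of it; z points along the fingers, y is the line along which they close (so a half turn about z gives the same grasp; the last joint's range is limited). The gripper opens to 88 mm and grips with 3 to 60 N. Pads are 18 mm wide; open, the fingers measure 123 mm over their backs; the gripper's body (75 mm by 187 mm) begins 45 mm behind the grasp point.
Start: joints at [-1.299, 0.536, -0.004, 1.538, 0.003, 1.067, -0.071], TCP at [0.215, 0.613, 0.264] pointing down, gripper open.
Joint ranges: [-2.7, 2.7], [-0.37, 2.16], [-1.27, 1.26], [0.24, 2.4], [-1.31, 4.45], [0.19, 1.91], [-2.76, 2.76]. Speed limits (rad/s): [2.39, 2.39, 3.14, 3.14, 3.14, 3.14, 3.14].

### API

Orientations are given as a rotation vector (axis times angle).
In Python, from bench import env, grab_frame gives the robot as it stands.
- The arm moves only by the tool drive_tool, never from a script. Its argument "plan" is one flat list of numbers, 7 for each row, row after row: the gripper command: -1 is fully open, 1 is shut, values between are in proportion, then the shift along the world's x, y, z in units of 0.6 m (1.0 is 0.6 m), then the turn, a rotation vector about the world's x, y, z in units of 1.5 rad (1.0 is 1.5 rad). In form: [jaw, x, y, z, ax, ay, az, jaw, x, y, z, ax, ay, az, ...]. A call has 1 to 5 rows; each row is the pose to reach, as a shift and turn from the pose commanded when the call began; what a row does not reach only later rows make up. A row lasts 1/12 s, in which the tool goes at most 41.7 mm and 7.16 degrees, less where a joint would pass 70% of its speed; a pose out of reach is approached as far as the arm can. A call with a number of a shift or a turn outside -1 to 1 is refused whole. A call with a gripper value outside its range is refused whole. The fingers move at their own pace and stop on an object; the grip force is fixed at half the most. Time passes only in rows, so rows that repeat a pose let the fingers close. It gives the time, the measured TCP pose, the force, the opening and the grip force at its end, in the units of the state.
- env.read_state(): the state, without advancing time (a new reading comes with each control period).
- grab_frame(name): name is "side" or "top" or "wrist"; returns a dict with "color" (480x640x3 uint8, blue, green, red), "depth" (480x640 float32, m along the optical axis (not along the pixel's ray), 0 where there is no reading), "intrinsics" (3x3 intrinsics, pixels), "R" (3x3) and "t" (3): a world point X has camera coordinates R X + t; the wrist camera has in their place "tool_from_camera" (4x4, takes a point from camera to tool coordinates, whose origin is the TCP and whose axes are the flange's). Camera axes: x right, y down, z forward; pixel columns grow to the right and rows downward; lengths in m; the calibration is good to about 2 mm. A picture is of the moment at which its call begins: read the wrist's pose just before it.
- env.close_job(): hands the job in; it is judged then, once.
The state is a dict: "time_s": time; "q": joint angles; "qvel": joint speeds; "joint_efforts": joint torques, N m; "position": TCP position; "ee_rot": TCP orientation; "contact_force": force on the tool from outside, world axes, zero at the start; "moment": the same for the moment, N m; "width": finger opening in m; "gripper_force": force on a finger pad.
Only numpy, scipy, OpenCV 4.12 (cv2) and the standard library are available. Lean on these libraries where they do the work, as an engineer would, in place of code of your own. Each camera call takes 0.05 s, during which the arm holds its last target. There are 200 camera calls.

### The job

Get the prosthetic leg tube with the clamp collar ready for cross-drilling: stand its lower end in the bore of the drilling jig with the collar's lug between the two fork pins, press it down against the spring ejector until the collar sits firmly and squarely on the steel stop ring, and keep it there. The ejector lifts the tube as soon as it is let go, so finish while still holding it pressed home for the drill. Leave the plain tube, the plaster cast and the dark tin where they stand.

Things in the scene. Friction and masses are not known exactly. Their poses are not given: they have to be found in the camera images.
- tube: the workpiece: aluminium tube 30 mm in diameter, 130 mm long, 0.15-0.29 kg, standing upright, dark plug in its top. A steel clamp collar (44 mm wide) is fixed round it 42 to 64 mm above its lower end; the 66 mm above are bare. Lower end chamfered 3 mm. Origin: centre of the lower end, z up along the tube; the collar's lug points along its own -x, at the start within 0.7 rad of world -x.
- lug (a point): point on the underside of the collar's pinch lug, 33 mm from the tube's axis. The lug is 12 mm wide, 22 mm high like the collar, and sticks out to 40 mm from the tube's axis; a small screw crosses it 16 mm above its underside and stands out 5 mm on either side.
- collar_foot (a point): centre of the collar's underside, on the tube's axis, 42 mm above the tube's lower end
- jig: drilling jig, fixed: dark base plate 140 x 84 x 12 mm, on it an aluminium block 90 x 64 mm, top 58 mm above the bench, with a vertical bore 32 mm in diameter and a round drill bush in its side face (jig's -y). Origin: on the bore's axis at bench height, z up; the fork lies along the jig's -x, which points along world -x to within 0.4 rad.
- seat (a point): centre of the upper face of the stop ring, on the bore's axis, 62 mm above the bench: the collar's underside must come to rest here
- stop_ring: the hard stop: a fixed steel ring round the bore's mouth, 45 mm outside, 33 mm inside diameter, 4 mm high, its upper face 62 mm above the bench; origin: centre of its underside, 58 mm above the bench
- fork (a point): point midway between the two fork pins, 33 mm from the bore's axis along the jig's -x, at the stop ring's height. The pins are 8 mm thick, 24 mm apart between centres (16 mm clear for the 12 mm lug) and end 9 mm above the stop ring; their top 4 mm are tapered.
- ejector (a joint): spring ejector in the bore, how far it is pushed down (m). At 0 (fully up) its 26 mm wide face is 28 mm below the top of the stop ring, so a tube set on it stops with its collar 14 mm above the ring. It pushes up with 4 N at 0 (more than the tube weighs) plus 0.4 N per mm: 9.6 N at 0.014, where the collar meets the ring.
- plain_tube: a shorter bare tube without a collar, 30 mm in diameter, 110 mm long, standing upright near the workpiece; which of the two stands nearer varies; not used. Origin: centre of its lower end.
- cast_small: pale plaster shell with a waist, 71 mm wide, 101 mm high, standing behind the tubes; not used. Origin: centre of its underside.
- tin_dark: dark grey round tin, 75 mm wide, 101 mm high, standing behind the jig; not used. Origin: centre of its underside.
Not all that is in view belongs to the job. What is shaped like the tube but green is not meant.

How it is judged:
On the way, in this order (a step that is already met when the one before it is completed fails the run):
1. the collared tube is lifted off the bench (height (world z) of tube above 0.03 m and horizontal distance between tube and seat above 0.03 m), for 0.1 s.
2. its lower end stands in the jig's bore (height (world z) of tube below 0.054 m and horizontal distance between tube and seat below 0.005 m), for 0.1 s.
At the end, for the whole second after the job is handed in: Still held: collar within 1.5 mm of the stop ring and bearing on it with over 2 N, ejector down over 12.5 mm, tube upright within 0.05 rad and within 4 mm of the bore axis, lug within 6 mm of the fork middle, fingers on the tube with over 2 N, at rest (under 10 mm/s) (z of collar_foot in the frame of seat below 0.0015 m and horizontal distance between collar_foot and seat below 0.004 m and horizontal distance between lug and fork below 0.006 m and angle between tube's own z axis and vertical below 0.05 rad and value of joint ejector above 0.0125 m and contact force between tube and stop_ring above 2 N and contact force between the fingers and tube above 2 N and linear speed of tube below 0.01 m/s); the arm keeps its last pose, push and grip.
It fails at once if the plain tube is shifted by more than 3 cm or knocked over (distance of plain_tube from where it was at the start of the episode above 0.03 m or angle between plain_tube's own z axis and vertical above 0.4 rad).
It fails at once if the plaster cast is shifted by more than 3 cm or knocked over (distance of cast_small from where it was at the start of the episode above 0.03 m or angle between cast_small's own z axis and vertical above 0.4 rad).
It fails at once if the dark tin is shifted by more than 3 cm or knocked over (distance of tin_dark from where it was at the start of the episode above 0.03 m or angle between tin_dark's own z axis and vertical above 0.4 rad).
It also fails if it takes over 51 s, if anything falls off the work surface, if the arm or the gripper's body presses on something with over 40 N, if the wrist force passes 120 N, or if a joint passes its speed limit or range.

## Working session

There is one attempt and no reset: what is moved stays moved. The work goes in short steps, Python scripts to look and compute and a tool call to move; the robot and the scene stay as the last step left them, time stands still between calls to the robot, and variables do not carry over. Pictures are saved under pics/ and viewed, at most 10 in all, crops included, and the job is handed in when it is done.

Besides the shell and the picture viewer there is one more tool, called by a JSON object that holds its "method" and its "body". drive_tool: Moves the arm, as the interface text tells. Its arguments: {"type":"object","properties":{"plan":{"type":"array"}},"required":["plan"]}

```bash
mkdir -p pics; ls
python3 - <<'E'
from bench import env, grab_frame
import cv2,numpy as np,pickle
s=env.read_state();print({k:np.round(v,3).tolist() for k,v in s.items()})
fs={}
for n in("side","top"):
    f=grab_frame(n);fs[n]=f;cv2.imwrite(f"pics/{n}0.png",f["color"]);print(n,f["intrinsics"].tolist(),f["R"].round(3).tolist(),f["t"].round(3).tolist())
pickle.dump(fs,open("f0.pkl","wb"))
E
```

```text
pics
{'time_s': 0.0, 'q': [-1.299, 0.537, -0.004, 1.539, 0.003, 1.067, -0.071], 'qvel': [0.001, 0.001, -0.001, 0.002, 0.001, -0.001, 0.0], 'joint_efforts': [-0.0, -57.097, 0.991, -25.162, -0.056, 0.018, 0.0], 'position': [0.215, 0.613, 0.263], 'ee_rot': [-0.528, -3.097, 0.003], 'contact_force': [0.57, 0.341, -0.183], 'moment': [-0.014, -0.007, 0.01], 'gripper_force': 0.0, 'width': 0.088}
side [[461.17550397107414, 0.0, 323.78449574883746], [0.0, 461.17550397107414, 240.41498633156655], [0.0, 0.0, 1.0]] [[0.941, -0.339, 0.007], [-0.191, -0.546, -0.816], [0.28, 0.766, -0.578]] [-0.419, 0.292, 0.551]
top [[565.2373607077637, 0.0, 312.59670176629294], [0.0, 565.2373607077637, 242.0299880774387], [0.0, 0.0, 1.0]] [[0.026, -1.0, 0.006], [-0.978, -0.027, -0.209], [0.209, -0.0, -0.978]] [0.215, 0.542, 0.832]
```

View pics/side0.png

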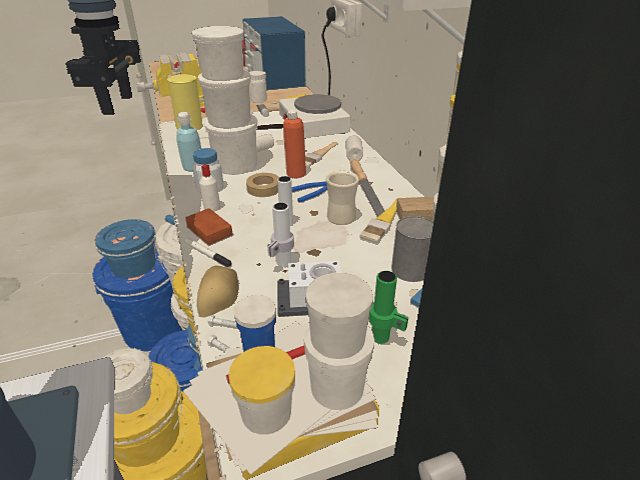

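View pics/top0.png

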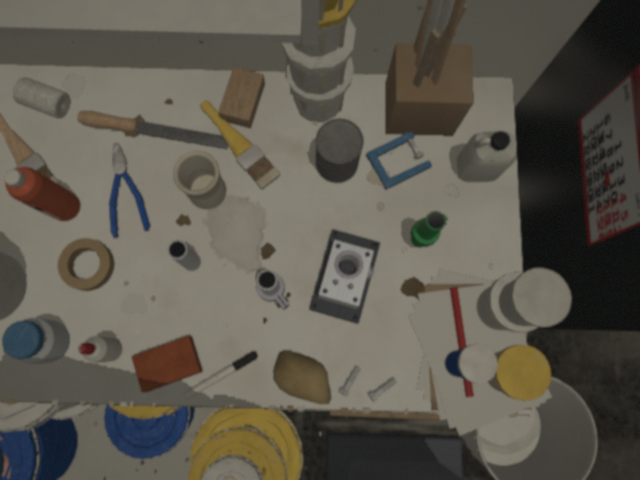

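Side view: collared tube at (281,240), plain tube at (285,195), and a green collared one at (385,310). In the top view these are at (268,283), (180,250) and (427,230). The bare aluminium tube with the steel collar at (268,283) fits. The green one is excluded by colour and the other has no collar. I'll confirm this in a crop.

```bash
cat > h.py <<'E'
import numpy as np,cv2
def ray(f,u,v,z):
    """world point at height z on the ray of pixel u,v (fixed cameras)"""
    d=f["R"].T@np.linalg.inv(f["intrinsics"])@[u,v,1]; c=-f["R"].T@f["t"]
    return c+d*(z-c[2])/d[2]
E
python3 - <<'E'
import pickle,cv2,numpy as np
from h import *
fs=pickle.load(open("f0.pkl","rb"));t=fs["top"]["color"];s=fs["side"]["color"]
a=cv2.resize(t[220:330,240:390],None,fx=5,fy=5,interpolation=cv2.INTER_CUBIC)
cv2.imwrite("pics/c_top.png",a)
b=cv2.resize(s[170:325,250:350],None,fx=3.8,fy=3.8,interpolation=cv2.INTER_CUBIC);cv2.imwrite("pics/c_side.png",b)
for n,(u,v,z) in dict(tube=(266,280,.13),ring=(347,263,.062),plain=(177,249,.11),tin=(339,137,.1),cast=(197,170,.1)).items(): print(n,ray(fs["top"],u,v,z).round(3))
E
```

```text
tube [0.463 0.294 0.13 ]
ring [0.503 0.176 0.062]
plain [0.508 0.429 0.11 ]
tin [0.695 0.193 0.1  ]
cast [0.635 0.41  0.1  ]
```

View pics/c_top.png

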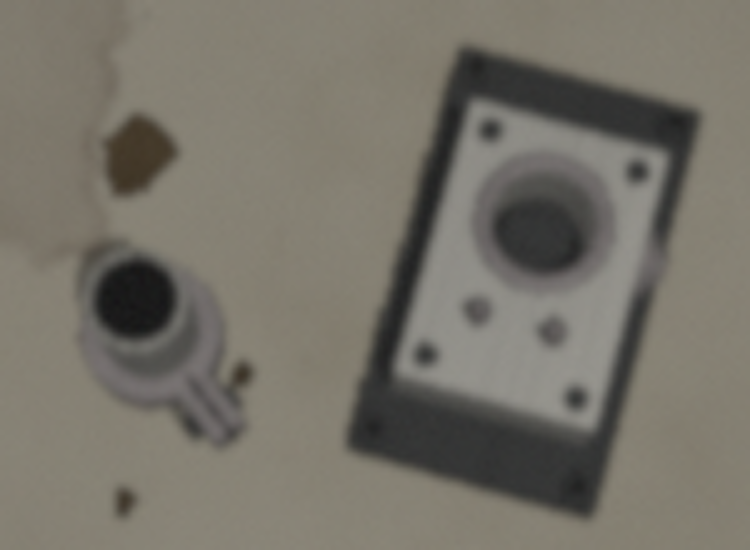

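View pics/c_side.png

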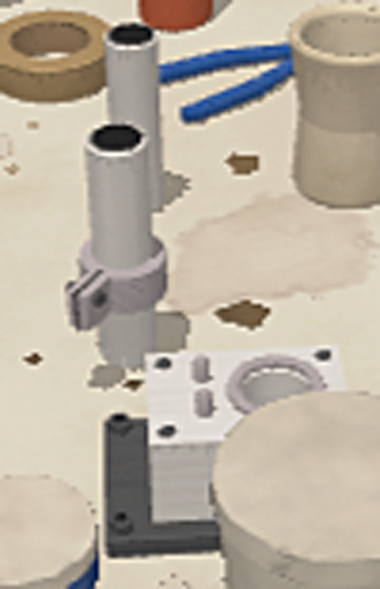

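The crops confirm it: the bare aluminium tube has a collar, with its lug at top-crop (215,420). The bore is at crop (543,222) and the fork pins at (479,305) and (553,327). The plain tube has no collar.

Run:
```python
import pickle,cv2,numpy as np
from h import *
from bench import env
from scipy.spatial.transform import Rotation as R
f=pickle.load(open("f0.pkl","rb"))["top"]
p=lambda x,y,z: ray(f,240+(x+.5)/5-.5,220+(y+.5)/5-.5,z)
t=p(135,298,.13);l=p(228,430,.064);r=p(543,222,.062);k=(p(479,305,.071)+p(553,327,.071))/2
e1=p(462,45,.012);e2=p(350,447,.012);e3=p(698,117,.012);e4=p(592,517,.012)
ang=lambda d:np.arctan2(-d[1],-d[0])
print(t,l,r,k,"lug yaw",ang(l-t),np.linalg.norm((l-t)[:2]),"jig yaw",ang(k-r),np.linalg.norm((k-r)[:2]),"edges",ang(e2-e1),ang(e4-e3),"plate mid",(e1+e2+e3+e4)/4)
print(R.from_rotvec(env.read_state()["ee_rot"]).as_matrix().round(3))
```

```text
[0.46440976 0.29363407 0.13      ] [0.43416127 0.26887621 0.064     ] [0.50130349 0.17366413 0.062     ] [0.47046232 0.1821202  0.071     ] lug yaw 0.6859095492135527 0.03908865433247159 jig yaw -0.26760495633415254 0.03197941702116536 edges -0.24551152883423502 -0.250857006322532 plate mid [0.49122901 0.17569851 0.012     ]
[[-0.943  0.331 -0.   ]
 [ 0.331  0.943 -0.001]
 [-0.    -0.002 -1.   ]]
```

{"method": "drive_tool", "body": {"plan": [-1, 0.2, -0.26, 0, 0, 0, -0.117, -1, 0.2, -0.26, 0, 0, 0, -0.117, -1, 0.2, -0.26, 0, 0, 0, -0.117, -1, 0.2, -0.26, 0, 0, 0, -0.117, -1, 0.2, -0.26, 0, 0, 0, -0.117]}}

```text
time_s: 0.52
position: [0.3378, 0.4535, 0.2634]
ee_rot: [0.802, 3.036, -0.003]
contact_force: [0.8, -0.4, 0.3]
width: 0.0882
gripper_force: 0.0
```

{"method": "drive_tool", "body": {"plan": [-1, 0.2, -0.26, 0, 0, 0, -0.117, -1, 0.2, -0.26, 0, 0, 0, -0.117, -1, 0.2, -0.26, 0, 0, 0, -0.117, -1, 0.2, -0.26, 0, 0, 0, -0.117, -1, 0.2, -0.26, 0, 0, 0, -0.117]}}

```text
time_s: 0.93
position: [0.4573, 0.2974, 0.2636]
ee_rot: [1.065, 2.955, -0.002]
contact_force: [1.2, 0.5, 0.1]
width: 0.0882
gripper_force: 0.0
```

```bash
cat >> h.py <<'E'
from scipy.spatial.transform import Rotation
def wray(f,s,u,v,z):
    """same for the wrist camera, s = state read just before"""
    M=f["tool_from_camera"];Rt=Rotation.from_rotvec(s["ee_rot"]).as_matrix()
    d=Rt@M[:3,:3]@np.linalg.inv(f["intrinsics"])@[u,v,1];c=Rt@M[:3,3]+s["position"]
    return c+d*(z-c[2])/d[2]
def wpix(f,s,X):
    M=f["tool_from_camera"];Rt=Rotation.from_rotvec(s["ee_rot"]).as_matrix()
    p=f["intrinsics"]@(M[:3,:3].T@(Rt.T@(np.array(X)-s["position"])-M[:3,3]));return p[:2]/p[2]
E
python3 - <<'E'
from bench import env,grab_frame
import pickle;from h import *
s=env.read_state();f=grab_frame("wrist");pickle.dump((s,f),open("w1.pkl","wb"));cv2.imwrite("pics/w1.png",f["color"])
print(f["tool_from_camera"].round(3),wpix(f,s,[.4644,.2936,.13]),wpix(f,s,[.5013,.1737,.062]),wpix(f,s,[.434,.269,.064]))
E
```

```text
[[ 0.    -0.957 -0.29   0.075]
 [ 1.    -0.     0.001 -0.001]
 [-0.001 -0.29   0.957 -0.121]
 [ 0.     0.     0.     1.   ]] [321.67305636 240.03229482] [247.28425758 324.27385646] [275.75026899 207.27335696]
```

View pics/w1.png

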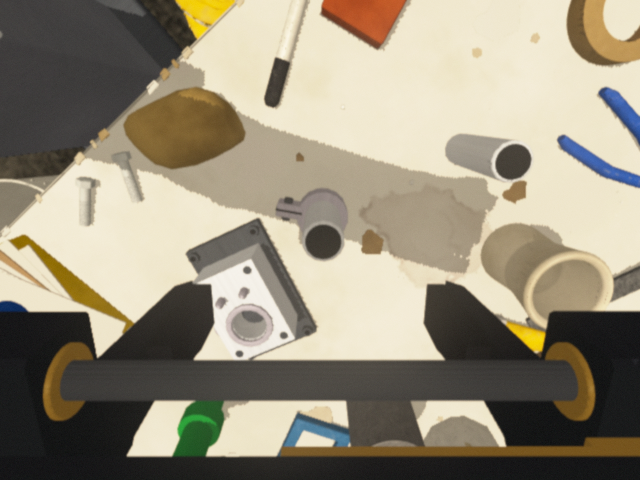

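The wrist view shows the plug at about (323,241), where the top view predicted (322,240). The ring is at about (249,323), predicted (247,324). I'll refine both with masks.

Run:
```python
import pickle;from h import *
s,f=pickle.load(open("w1.pkl","rb"));g=cv2.cvtColor(f["color"],cv2.COLOR_BGR2GRAY)
def blob(x0,x1,y0,y1,th):
    m=(g[y0:y1,x0:x1]<th).astype(np.uint8);c=max(cv2.findContours(m,0,1)[0],key=cv2.contourArea)
    e=cv2.fitEllipse(c);return e[0][0]+x0,e[0][1]+y0,e[1]
u,v,a=blob(300,346,218,264,60);t=wray(f,s,u,v,.13);print("plug",u,v,a,t)
print("ring eye",wray(f,s,249.5,323,.062))
b=cv2.resize(f["color"][170:370,180:360],None,fx=3,fy=3,interpolation=cv2.INTER_CUBIC);cv2.imwrite("pics/w1c.png",b)
```

```text
plug 322.28479766845703 238.61626815795898 (24.338258743286133, 32.055809020996094) [0.46387777 0.29457676 0.13      ]
ring eye [0.50163486 0.17620402 0.062     ]
```

View pics/w1c.png

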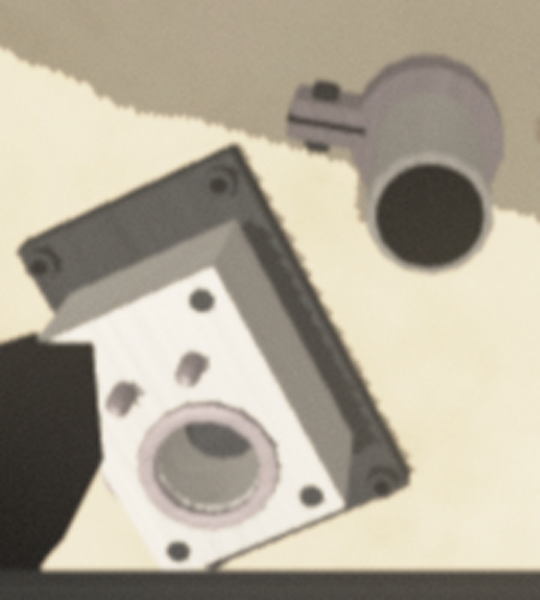

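The crop gives the tube top rim at (323.0,240.7) and the ring at (249.7,325.3). The lug slit runs from crop (290,119) to (365,131), and the plate's long edge from (238,147) to (410,475).

Run:
```python
import pickle;from h import *
s,f=pickle.load(open("w1.pkl","rb"))
p=lambda x,y,z: wray(f,s,180+(x+.5)/3-.5,170+(y+.5)/3-.5,z)
ang=lambda d:np.arctan2(-d[1],-d[0])
t=p(429,212,.13);r=p(209,466,.062);a=p(290,119,.064);b=p(365,131,.064)
print("tube",t,"ring",r,"slit yaw",ang(a-b),"slit from tube",ang(a-t),"slit offset",np.linalg.norm((a-t)[:2]))
print("plate",ang(p(238,147,.012)-p(410,475,.012)))
print("go",(t-s["position"])[:2]/.6)
```

```text
tube [0.46500574 0.29398883 0.13      ] ring [0.5030872  0.17465668 0.062     ] slit yaw 0.7152117447356142 slit from tube 0.7210099754623382 slit offset 0.03907322407824168
plate -0.2586470702355024
go [ 0.01280148 -0.00571998]
```

{"method": "drive_tool", "body": {"plan": [-1, 0.0125, -0.006, 0, 0, 0, 0, -1, 0.0125, -0.006, -0.06, 0, 0, 0, -1, 0.0125, -0.006, -0.12, 0, 0, 0, -1, 0.0125, -0.006, -0.15, 0, 0, 0, -1, 0.0125, -0.006, -0.15, 0, 0, 0]}}

```text
time_s: 1.4
position: [0.4597, 0.2974, 0.1696]
ee_rot: [-1.056, -2.954, 0.01]
contact_force: [-1.2, -0.1, -0.2]
width: 0.088
gripper_force: 0.0
```

{"method": "drive_tool", "body": {"plan": [-1, 0, 0, 0, 0, 0, 0, -1, 0, 0, 0, 0, 0, 0, -1, 0, 0, 0, 0, 0, 0]}}

```text
time_s: 1.65
position: [0.4637, 0.2988, 0.1754]
ee_rot: [1.059, 2.956, 0.004]
contact_force: [-0.3, 0.2, 0.2]
width: 0.0882
gripper_force: 0.0
```

{"method": "drive_tool", "body": {"plan": [-1, 0.002, -0.008, -0.02, 0, 0, 0, -1, 0.002, -0.008, -0.04, 0, 0, 0, -1, 0.002, -0.008, -0.04, 0, 0, 0, -1, 0.002, -0.008, -0.04, 0, 0, 0, -1, 0.002, -0.008, -0.04, 0, 0, 0]}}

```text
time_s: 2.07
position: [0.4643, 0.2933, 0.1502]
ee_rot: [1.06, 2.957, 0.001]
contact_force: [-0.1, 0.7, 0.7]
width: 0.088
gripper_force: 0.0
```

Run:
```python
from bench import env,grab_frame
import pickle;from h import *
s=env.read_state();f=grab_frame("wrist");pickle.dump((s,f),open("w2.pkl","wb"));cv2.imwrite("pics/w2.png",f["color"])
print(s["position"],s["ee_rot"],wpix(f,s,[.4648,.2938,.13]))
```

```text
[0.4642749  0.29325565 0.15019636] [1.06037268e+00 2.95699696e+00 8.88501580e-04] [321.91222393 308.27539179]
```

View pics/w2.png

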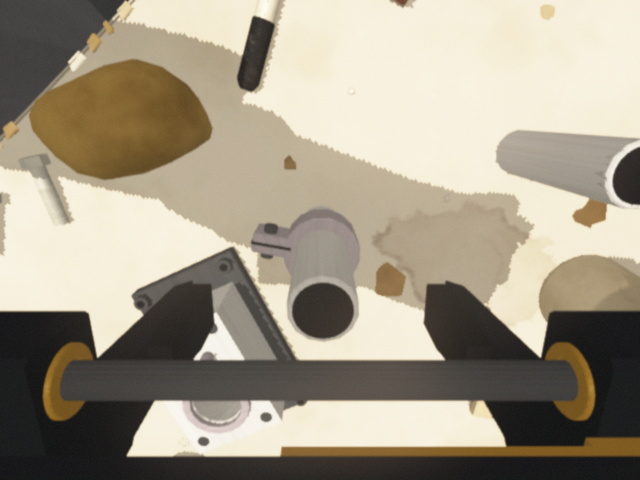

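The tube top is at (323,307), predicted (322,308), so the jaws are centred on it. Descending and closing.

{"method": "drive_tool", "body": {"plan": [-1, 0, 0, -0.03, 0, 0, 0, -1, 0, 0, -0.055, 0, 0, 0, -1, 0, 0, -0.069, 0, 0, 0, -1, 0, 0, -0.069, 0, 0, 0, -1, 0, 0, -0.069, 0, 0, 0]}}

```text
time_s: 2.53
position: [0.4642, 0.2929, 0.1085]
ee_rot: [-1.061, -2.957, 0.0]
contact_force: [-0.0, 0.4, 0.2]
width: 0.088
gripper_force: 0.0
```

{"method": "drive_tool", "body": {"plan": [-1, 0, 0, 0, 0, 0, 0, 1, 0, 0, 0, 0, 0, 0, 1, 0, 0, 0, 0, 0, 0, 1, 0, 0, 0, 0, 0, 0, 1, 0, 0, 0, 0, 0, 0]}}

```text
time_s: 2.95
position: [0.4643, 0.293, 0.1087]
ee_rot: [1.061, 2.957, 0.001]
contact_force: [-0.2, -0.5, 1.1]
width: 0.0634
gripper_force: 0.0
```

{"method": "drive_tool", "body": {"plan": [1, 0, 0, 0, 0, 0, 0, 1, 0, 0, 0, 0, 0, 0, 1, 0, 0, 0, 0, 0, 0, 1, 0, 0, 0, 0, 0, 0, 1, 0, 0, 0, 0, 0, 0]}}

```text
time_s: 3.37
position: [0.4642, 0.2929, 0.1083]
ee_rot: [1.061, 2.957, 0.0]
contact_force: [-0.6, -0.4, 0.1]
width: 0.0304
gripper_force: 1.8
```

{"method": "drive_tool", "body": {"plan": [1, 0, 0, 0, 0, 0, 0, 1, 0, 0, 0, 0, 0, 0, 1, 0, 0, 0.02, 0, 0, 0, 1, 0, 0, 0.06, 0, 0, 0, 1, 0, 0, 0.1, 0, 0, 0]}}

```text
time_s: 3.78
position: [0.4634, 0.2922, 0.1689]
ee_rot: [-1.06, -2.956, 0.003]
contact_force: [0.2, -0.2, -1.6]
width: 0.0292
gripper_force: 30.0
```

{"method": "drive_tool", "body": {"plan": [1, 0, 0, 0.04, 0, 0, -0.05, 1, 0, 0, 0.08, 0, 0, -0.12, 1, 0, 0, 0.08, 0, 0, -0.2, 1, 0, 0, 0.08, 0, 0, -0.28, 1, 0, 0, 0.08, 0, 0, -0.36]}}

```text
time_s: 4.2
position: [0.464, 0.2929, 0.2176]
ee_rot: [-1.819, -2.561, -0.002]
contact_force: [-0.0, -0.4, -2.6]
width: 0.0293
gripper_force: 30.0
```

{"method": "drive_tool", "body": {"plan": [1, 0, 0, 0, 0, 0, -0.07, 1, 0, 0, 0, 0, 0, -0.14, 1, 0, 0, 0, 0, 0, -0.21, 1, 0, 0, 0, 0, 0, -0.28, 1, 0, 0, 0, 0, 0, -0.28]}}

```text
time_s: 4.62
position: [0.4638, 0.2929, 0.2169]
ee_rot: [-2.31, -2.129, 0.0]
contact_force: [-0.2, -0.0, -1.2]
width: 0.0291
gripper_force: 30.0
```

{"method": "drive_tool", "body": {"plan": [1, 0, 0, 0, 0, 0, 0, 1, 0, 0, 0, 0, 0, 0, 1, 0, 0, 0, 0, 0, 0]}}

```text
time_s: 4.87
position: [0.464, 0.2928, 0.2165]
ee_rot: [-2.304, -2.135, -0.0]
contact_force: [0.2, 0.1, -1.7]
width: 0.0294
gripper_force: 30.0
```

{"method": "drive_tool", "body": {"plan": [1, 0.015, -0.045, 0, 0, 0, 0, 1, 0.032, -0.1, 0, 0, 0, 0, 1, 0.05, -0.155, 0, 0, 0, 0, 1, 0.06, -0.185, 0, 0, 0, 0, 1, 0.064, -0.197, 0, 0, 0, 0]}}

```text
time_s: 5.28
position: [0.5036, 0.1705, 0.2166]
ee_rot: [2.31, 2.128, -0.001]
contact_force: [0.7, 0.2, -2.4]
width: 0.0294
gripper_force: 30.0
```

{"method": "drive_tool", "body": {"plan": [1, 0, 0, 0, 0, 0, 0, 1, 0, 0, 0, 0, 0, 0, 1, 0, 0, 0, 0, 0, 0, 1, 0, 0, 0, 0, 0, 0]}}

```text
time_s: 5.62
position: [0.5019, 0.1766, 0.2162]
ee_rot: [-2.302, -2.136, -0.0]
contact_force: [-0.9, 0.2, -1.2]
width: 0.0294
gripper_force: 30.0
```

Run:
```python
from bench import env,grab_frame
import pickle;from h import *
s=env.read_state();print(s["position"],s["ee_rot"],s["contact_force"])
F={n:grab_frame(n) for n in("wrist","top","side")};pickle.dump((s,F),open("w3.pkl","wb"))
w=F["wrist"]
bore=[.5025,.1745,.062]
def fix(f,X):
    p=f["intrinsics"]@(f["R"]@X+f["t"]);return (p[:2]/p[2]).round(1)
print("bore px wrist",wpix(w,s,bore),"top",fix(F["top"],bore),"side",fix(F["side"],bore))
a=w["color"][140:440,160:480];b=F["side"]["color"][200:310,240:360]
cv2.imwrite("pics/w3.png",np.hstack([cv2.resize(a,(400,375)),cv2.resize(b,(400,375),interpolation=cv2.INTER_CUBIC)]))
```

```text
[0.50193003 0.17660776 0.21618292] [-2.30241381e+00 -2.13624291e+00 -1.41887324e-04] [-0.88536038  0.24951214 -1.18276077]
bore px wrist [319.75488754 223.96835738] top [347.7 263.2] side [320.8 270. ]
```

View pics/w3.png

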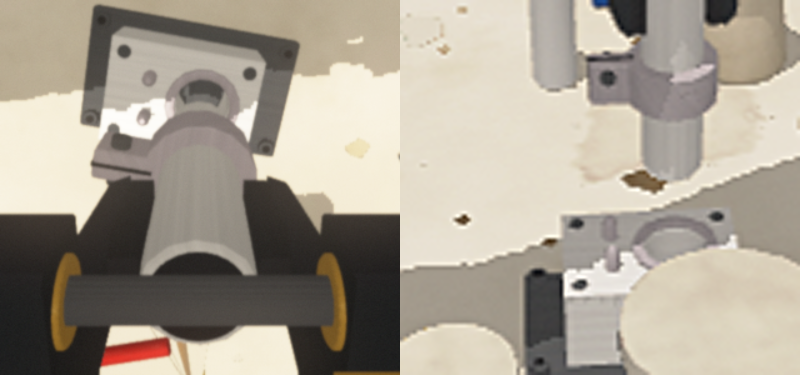

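The wrist view shows the ring behind the collar at about full-frame (322,219), and the side view shows the tube upright with its lug toward the fork. I'll enlarge the wrist image to measure the offset.

Run:
```python
import pickle;from h import *
s,F=pickle.load(open("w3.pkl","rb"));w=F["wrist"]
a=w["color"][180:250,230:370]; b=w["color"][330:425,260:380]
cv2.imwrite("pics/w3c.png",np.vstack([cv2.resize(a,(600,300),interpolation=cv2.INTER_CUBIC),cv2.resize(np.clip(b.astype(int)*2,0,255).astype(np.uint8),(379,300),interpolation=cv2.INTER_CUBIC)if 0 else cv2.copyMakeBorder(cv2.resize(np.clip(b.astype(int)*2,0,255).astype(np.uint8),(379,300)),0,0,0,221,0)]))
```

```text
(no output)
```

View pics/w3c.png

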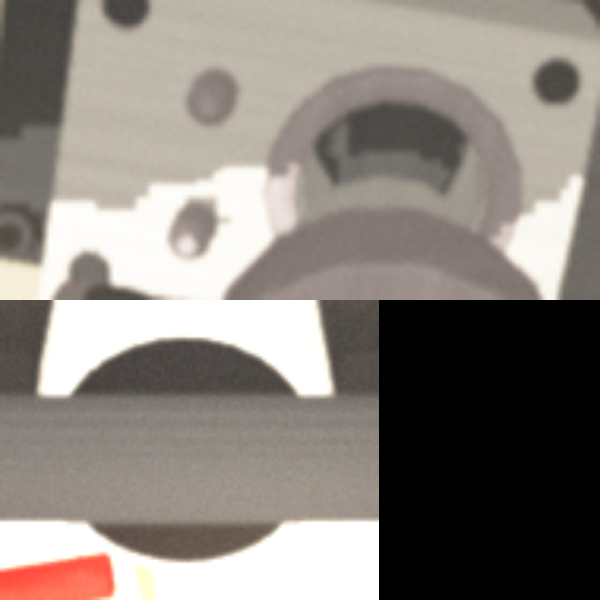

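Run:
```python
import pickle;from h import *
s,F=pickle.load(open("w3.pkl","rb"));w=F["wrist"]
r=wray(w,s,321.3,223.2,.062);t=wray(w,s,318.2,377,.2379)
th=np.linspace(0,6.28,200)
P=np.array([wpix(w,s,r+.0225*np.array([np.cos(a),np.sin(a),0])) for a in th]);print("ring ext",((P.min(0)+.4-[230,180])*4.286),((P.max(0)+.4-[230,180])*4.286))
T=np.array([wpix(w,s,t+.013*np.array([np.cos(a),np.sin(a),0])) for a in th]);print("plug ext",(T.min(0)+.35-[260,330])*3.158,(T.max(0)+.35-[260,330])*3.158)
print("ring",r,"tube",t,"tcp",s["position"],"tube-ring",t-r)
pin=lambda x,y:wray(w,s,230+x/4.286-.4,180+y/4.286-.4,.071)
for q in ((213,97),(193,240)): print(pin(*q)-r)
```

```text
ring ext [261.83776672  57.39729472] [524.21911572 310.6001782 ]
plug ext [48.84186716 30.0620304 ] [320.94430819 261.60894754]
ring [0.50367602 0.17499934 0.062     ] tube [0.50152599 0.17526568 0.2379    ] tcp [0.50193003 0.17660776 0.21618292] tube-ring [-0.00215003  0.00026634  0.1759    ]
[-0.02809167  0.01983644  0.009     ]
[-0.03396908 -0.00422947  0.009     ]
```

{"method": "drive_tool", "body": {"plan": [1, 0.002, -0.002, -0.02, 0, 0, 0, 1, 0.002, -0.002, -0.045, 0, 0, 0, 1, 0.002, -0.002, -0.065, 0, 0, 0, 1, 0.002, -0.002, -0.065, 0, 0, 0, 1, 0.002, -0.002, -0.065, 0, 0, 0]}}

```text
time_s: 6.18
position: [0.5031, 0.1732, 0.1763]
ee_rot: [-2.306, -2.133, 0.003]
contact_force: [0.1, -0.9, -1.4]
width: 0.0293
gripper_force: 30.0
```

{"method": "drive_tool", "body": {"plan": [1, 0, 0, 0, 0, 0, 0, 1, 0, 0, -0.008, 0, 0, 0, 1, 0, 0, -0.015, 0, 0, 0, 1, 0, 0, -0.015, 0, 0, 0, 1, 0, 0, -0.015, 0, 0, 0]}}

```text
time_s: 6.6
position: [0.5036, 0.1734, 0.1682]
ee_rot: [-2.306, -2.133, 0.0]
contact_force: [-0.4, 0.1, -0.8]
width: 0.0291
gripper_force: 30.0
```

{"method": "drive_tool", "body": {"plan": [1, 0, 0.003, 0, 0, 0, 0, 1, 0, 0.003, -0.005, 0, 0, 0, 1, 0, 0.003, -0.01, 0, 0, 0, 1, 0, 0.003, -0.01, 0, 0, 0, 1, 0, 0.003, -0.01, 0, 0, 0]}}

```text
time_s: 7.02
position: [0.5035, 0.1752, 0.1621]
ee_rot: [-2.306, -2.133, 0.001]
contact_force: [0.3, 0.4, -1.2]
width: 0.0295
gripper_force: 30.0
```

{"method": "drive_tool", "body": {"plan": [1, 0, 0, -0.01, 0, 0, 0, 1, 0, 0, -0.018, 0, 0, 0, 1, 0, 0, -0.025, 0, 0, 0, 1, 0, 0, -0.025, 0, 0, 0, 1, 0, 0, -0.025, 0, 0, 0]}}

```text
time_s: 7.43
position: [0.5036, 0.1752, 0.1469]
ee_rot: [-2.306, -2.133, 0.001]
contact_force: [-0.0, 0.1, -2.1]
width: 0.0293
gripper_force: 30.0
```

Run:
```python
from bench import env,grab_frame
from h import *
s=env.read_state();w=grab_frame("wrist")["color"];sd=grab_frame("side")["color"]
print(s["position"],s["ee_rot"],s["contact_force"],s["moment"])
cv2.imwrite("pics/w4.png",np.hstack([cv2.resize(w[150:270,220:380],(400,300),interpolation=cv2.INTER_CUBIC),cv2.resize(sd[215:320,260:360],(300,315),interpolation=cv2.INTER_CUBIC)[:300]]))
```

```text
[0.50355467 0.17520327 0.14692229] [-2.30631420e+00 -2.13299125e+00  9.81497397e-04] [-8.84525268e-04  1.10645074e-01 -2.12252870e+00] [-0.06702964  0.07346308 -0.05667882]
```

View pics/w4.png

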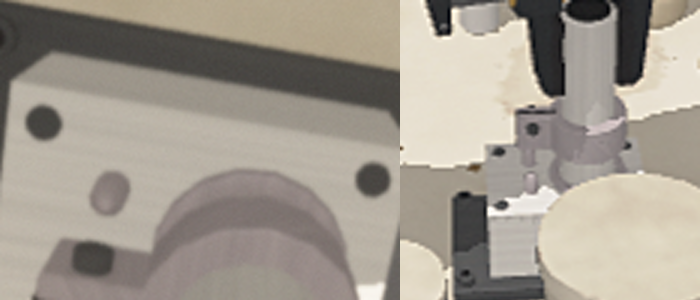

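The side view shows the tube standing in the bore, with the lug above the fork pins. Pressing down in small steps.

{"method": "drive_tool", "body": {"plan": [1, 0, 0, -0.006, 0, 0, 0, 1, 0, 0, -0.012, 0, 0, 0, 1, 0, 0, -0.02, 0, 0, 0, 1, 0, 0, -0.02, 0, 0, 0, 1, 0, 0, -0.02, 0, 0, 0]}}

```text
time_s: 7.95
position: [0.504, 0.1753, 0.1354]
ee_rot: [2.306, 2.133, 0.001]
contact_force: [-0.6, -1.3, 4.3]
width: 0.0288
gripper_force: 30.0
```

{"method": "drive_tool", "body": {"plan": [1, 0, 0, -0.004, 0, 0, 0, 1, 0, 0, -0.008, 0, 0, 0, 1, 0, 0, -0.012, 0, 0, 0, 1, 0, 0, -0.012, 0, 0, 0, 1, 0, 0, -0.012, 0, 0, 0]}}

```text
time_s: 8.37
position: [0.5041, 0.1752, 0.1285]
ee_rot: [2.306, 2.133, 0.001]
contact_force: [-1.3, -1.3, 6.0]
width: 0.0288
gripper_force: 30.0
```

{"method": "drive_tool", "body": {"plan": [1, 0, 0, -0.002, 0, 0, 0, 1, 0, 0, -0.004, 0, 0, 0, 1, 0, 0, -0.004, 0, 0, 0, 1, 0, 0, -0.004, 0, 0, 0]}}

```text
time_s: 8.7
position: [0.5043, 0.1752, 0.128]
ee_rot: [-2.306, -2.132, -0.002]
contact_force: [-7.3, -3.6, 27.5]
width: 0.0294
gripper_force: 30.0
```

{"method": "drive_tool", "body": {"plan": [1, -0.001, 0, 0.001, 0, 0, 0, 1, -0.001, 0, 0.001, 0, 0, 0, 1, -0.001, 0, 0.001, 0, 0, 0, 1, -0.001, 0, 0.001, 0, 0, 0, 1, -0.001, 0, 0.001, 0, 0, 0]}}

```text
time_s: 9.12
position: [0.5042, 0.1752, 0.1281]
ee_rot: [2.307, 2.132, 0.003]
contact_force: [-3.7, -2.5, 19.5]
width: 0.0295
gripper_force: 30.0
```

{"method": "drive_tool", "body": {"plan": [1, 0, 0, 0, 0, 0, 0, 1, 0, 0, 0, 0, 0, 0, 1, 0, 0, 0, 0, 0, 0, 1, 0, 0, 0, 0, 0, 0, 1, 0, 0, 0, 0, 0, 0]}}

```text
time_s: 9.53
position: [0.5042, 0.1752, 0.1281]
ee_rot: [2.307, 2.132, 0.003]
contact_force: [-4.1, -1.8, 19.0]
width: 0.029
gripper_force: 30.0
```

Run:
```python
from bench import env,grab_frame
from h import *
s=env.read_state();f=grab_frame("side");d=f["depth"]
# tube top height from side view: 3D points in a column around the tube above the collar
K=f["intrinsics"];X=np.array([.5036,.175,.15]);c=f["R"]@X+f["t"];u,v=(K@c)[:2]/c[2];print("px top",u,v)
V,U=np.mgrid[int(v)-12:int(v)+45,int(u)-12:int(u)+13];Z=d[V,U]
P=(np.stack([(U-K[0,2])/K[0,0]*Z,(V-K[1,2])/K[1,1]*Z,Z],-1)-f["t"])@f["R"]
ok=(Z>0)&(np.hypot(P[...,0]-.5036,P[...,1]-.175)<.018);z=P[...,2][ok];print("tube z max (want ~.150)",np.percentile(z,[90,98,100]))
ok=(Z>0)&(np.hypot(P[...,0]-.5036,P[...,1]-.175)<.025)
for i in range(0,57,3):
    o=ok[i]; 
    if o.any(): print(i,P[i,o,2].mean().round(4),np.hypot(P[i,o,0]-.5036,P[i,o,1]-.175).mean().round(4),o.sum())
print(s["position"],s["contact_force"],s["gripper_force"])
```

```text
px top 321.5206283477495 226.90209516285577
tube z max (want ~.150) [0.14930373 0.15051246 0.1519433 ]
3 0.1837 0.024 8
9 0.1489 0.0134 4
12 0.1491 0.0093 18
15 0.1493 0.0102 19
18 0.1474 0.0158 23
21 0.1425 0.0166 24
24 0.137 0.017 24
27 0.1306 0.0164 24
30 0.1254 0.0168 23
33 0.1185 0.0162 22
36 0.113 0.017 24
39 0.1074 0.0168 22
42 0.0992 0.0166 23
45 0.091 0.016 25
48 0.0867 0.0163 25
51 0.0832 0.0182 25
54 0.0803 0.0223 25
[0.50417546 0.17523232 0.12805248] [-4.09998411 -1.80419847 18.97279346] 30.00415786053054
```

The tube top is at 0.149–0.150 m, as it should be when seated (0.020 + 0.130). The push holds steady at 19 N, about 10 N more than the ejector needs. Handing in.

```bash
python3 -c "
from bench import env
print(env.close_job())"
```

```text
the job is handed in; nothing more can be done
None
```

The collared tube is in the jig with its lug toward the fork pins, and the job was handed in with the gripper still pressing the collar onto the stop ring at about 19 N; the hand-in call returned no verdict, and I did not re-check that the plain tube, cast and tin were undisturbed.

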